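# Unload the welded bracket and set the screen for the next weld

## Robot

A 6-joint arm with a two-finger parallel gripper is mounted at the origin on the work surface. World frame = base frame: x ahead of the robot, y to its left, z up, the work surface at z = 0. Lengths are in m, angles in rad, forces in N, time in s.
With the tool pointing down it reaches from about 0.325 to 0.75 m from the base axis. Payload 7.6 kg.
Tool frame: the origin (TCP) lies at the very end of the fingers, on their centre line; the grasp point (between the pads) lies 19 mm behind it (ctrl.hold_point_z is the distance from the TCP to the grasp point, in m); z points along the fingers, y is the line along which they close (so a half turn about z gives the same grasp; the last joint's range is limited). The gripper opens to 85 mm and grips with 20 to 120 N. Pads are 22 mm wide; open, the fingers measure 114 mm over their backs; the gripper's body (76 mm by 85 mm) begins 54 mm behind the grasp point. The pads swing forward as they close: fully open they stand 13 mm farther back than shut.
Start: joints at [-1.305, 0.052, 1.401, -0, 1.689, -0.07], TCP at [0.173, -0.496, 0.231] pointing down, gripper open.
Joint ranges: [-2.9, 2.9], [-0.91, 2.17], [0.12, 2.37], [-1.06, 4.2], [0.26, 2.73], [-2.93, 2.93]. Speed limits (rad/s): [2.57, 2.57, 3.01, 3.14, 3.14, 3.14].

## Interface

Orientations are given as a 3x3 rotation matrix whose columns are the frame's x, y, z axes.
In Python, from cell import sense, cams, ticket, ctrl gives the robot as it stands. The module is installed in compiled form; this text tells all that it offers.
- The arm moves only by the tool send_rows, never from a script. Its argument "moves" is a list of rows, each a list of 4 numbers: the shift along the tool's x, y, z in m, then the turn about the tool's z in rad. A call has 1 to 20 rows; each row shifts and turns the commanded pose from where the row before left it, along the tool's axes as they then stand; what a row does not reach is not made up. A row lasts 1/8 s, in which the tool goes at most 62.5 mm and 10.7 degrees, less where a joint would pass 70% of its speed; a pose out of reach is approached as far as the arm can. A call with a gripper value outside its range is refused whole. "grip" is the opening, from 0 (shut) to 1 (fully open), set as the call begins (left out, the last holds). The fingers move at their own pace and stop on an object; "grip_force" is the grip in N (left out, the last holds). Time passes only in rows, so rows that do not move let the fingers close. It gives the time, the measured TCP pose, the force, the opening and the grip force at its end, in the units of the state.
- sense(): the state, without advancing time (a new reading comes with each control period).
- cams.get_image(name): name is "side" or "top" or "wrist"; returns a dict with "frame" (420x560x3 uint8, blue, green, red), "camera_matrix" (3x3 intrinsics, pixels), "rvec" (rotation vector, rad) and "tvec" (3), from world to camera coordinates, as OpenCV has them; the wrist camera has in their place "tool_from_camera" (4x4, takes a point from camera to tool coordinates, whose origin is the TCP and whose axes are the flange's). Camera axes: x right, y down, z forward; pixel columns grow to the right and rows downward; lengths in m; the calibration is good to about 2 mm. The wrist camera is an equidistant fisheye: a pixel r from the principal point sees the ray r / f radians off the axis. A picture is of the moment at which its call begins: read the wrist's pose just before it. There is no depth.
- ticket.job_done(): hands the job in; it is judged then, once.
The state is a dict: "time_s": time; "joint_positions": joint angles; "dq": joint speeds; "joint_efforts": joint torques, N m; "position": TCP position; "tool_rot": TCP orientation; "ft_force": force on the tool from outside, world axes, zero at the start; "wrist_torque": the same for the moment, N m; "gripper_width": opening from 0.0 (shut) to 1.0 (fully open); "grip_force": force on a finger pad.
Only numpy, scipy, OpenCV 4.12 (cv2) and the standard library are available. Lean on these libraries where they do the work, as an engineer would, in place of code of your own. Each camera call takes 0.05 s, during which the arm holds its last target. There are 200 camera calls.

## Task

One nest of the twin welding fixture holds a finished bracket (a channel with a bright tube and plate welded on top), the other a bare channel still to be welded. Put the finished bracket into the grey tote, sitting flat on the tote's floor, tube side up, and raise the orange spatter screen behind the bare channel to 45 degrees above horizontal. Leave the bare channel in its nest, the other screen as it is, and the can, hammer and brush undisturbed.

Things in the scene. Friction and masses are not known exactly. Their poses are not given: they have to be found in the camera images.
- fixture: grey twin welding fixture, fixed; plate x -150..140, y -145..145, 12 mm thick; origin on its underside, x away from robot, y left. Nests centred at x -75, y +70 (left) and -70 (right) mm, floor z 12, with brass end stops 12 mm high and side blocks 10 mm high at 44 mm either side of mid-length (sides clear for fingers between them), 3 mm play. Behind each nest (larger x) is a hinged orange screen.
- screen_left (a joint): left orange spatter screen, 112 mm square, 7 mm thick, on a stiff hinge: stays where it is left. Value: angle above horizontal, rad (0 flat, pointing away from the robot; grows as its far edge rises; 0.785 = 45 degrees; stop at 1.5). Hinge line parallel to the fixture's y through fixture point (10, +70, 30) mm.
- screen_right (a joint): right orange spatter screen, 112 mm square, 7 mm thick, on a stiff hinge: stays where it is left. Value: angle above horizontal, rad (0 flat, pointing away from the robot; grows as its far edge rises; 0.785 = 45 degrees; stop at 1.5). Hinge line parallel to the fixture's y through fixture point (10, -70, 30) mm.
- screen_left_handle (a point): centre of the left screen's black handle bar: 12 mm in diameter, 88 mm long, parallel to the hinge line, on two stalks 76 mm apart; 100 mm along the screen from the hinge and 40 mm above its mid-plane. Axes: those of the fixture at joint value 0, turning with the screen.
- screen_right_handle (a point): centre of the right screen's black handle bar: 12 mm in diameter, 88 mm long, parallel to the hinge line, on two stalks 76 mm apart; 100 mm along the screen from the hinge and 40 mm above its mid-plane. Axes: those of the fixture at joint value 0, turning with the screen.
- weldment: finished bracket: dark steel inverted U channel 110 (x) x 40 (y) x 36 mm high with flat outer sides; on its top a bright cross tube (26 mm diameter, 40 long, at x +34) and a bright upright plate (6 mm thick, at x -40); 62 mm high over all; 0.3 to 0.65 kg. Origin at the centre of its underside, z up. Starts in one nest, its x along the fixture's x.
- raw_channel: bare channel still to be welded: the same dark steel inverted U channel, 110 (x) x 40 (y) x 36 mm high, nothing on top. Origin at the centre of its underside, z up. It starts in the other nest.
- tote: grey open plastic tote fixed to the bench, 200 (x) x 150 (y) x 60 mm high outside, walls and floor 5 mm (rim flange 4 mm wider all round). Origin at the centre of its underside, z up. Empty.
- spray_can: bystander: upright anti-spatter can with blue label, 58 mm in diameter, 140 mm high; origin at the centre of its underside.
- hammer: bystander: hammer lying on the bench right of the fixture; origin at its underside, x along the handle.
- brush: bystander: brush lying on the bench; origin at its underside, x along the handle.
Things that resemble listed ones, but are neither listed nor needed, are in the scene too. What is shaped like the weldment but red or yellow is not meant. Leave any blue look-alike of the raw_channel alone.

How it is judged:
At the end, for the whole second after the job is handed in: Bracket still and upright (0.15 rad) on the tote floor, within 80 mm along and 60 mm across of its centre; screen behind the bare channel still at 45 +-7 degrees; other screen's handle within 15 mm, bare channel within 12 mm (upright, 0.1 rad) of their starts (x of weldment in the frame of tote between -0.08 and 0.08 m and y of weldment in the frame of tote between -0.06 and 0.06 m and z of weldment in the frame of tote below 0.015 m and angle between weldment's own z axis and vertical below 0.15 rad and linear speed of weldment below 0.02 m/s and distance of raw_channel from where it was at the start of the episode below 0.012 m and angle between raw_channel's own z axis and vertical below 0.1 rad and ((y of raw_channel in the frame of fixture above 0 m and value of joint screen_left between 0.663 and 0.908 rad and velocity of joint screen_left between -0.05 and 0.05 rad/s and distance of screen_right_handle from where it was at the start of the episode below 0.015 m) or (y of raw_channel in the frame of fixture below 0 m and value of joint screen_right between 0.663 and 0.908 rad and velocity of joint screen_right between -0.05 and 0.05 rad/s and distance of screen_left_handle from where it was at the start of the episode below 0.015 m))); the robot touches nothing.
It fails at once if the spray can is knocked or moved by more than 30 mm (distance of spray_can from where it was at the start of the episode above 0.03 m).
It fails at once if the hammer is knocked or moved by more than 30 mm (distance of hammer from where it was at the start of the episode above 0.03 m).
It fails at once if the brush is knocked or moved by more than 30 mm (distance of brush from where it was at the start of the episode above 0.03 m).
It fails at once if the spray can is tipped over (angle between spray_can's own z axis and vertical above 0.4 rad).
It also fails if it takes over 56 s, if anything falls off the work surface, if the arm or the gripper's body presses on something with over 40 N, if the wrist force passes 120 N, or if a joint passes its speed limit or range.

## Working session

There is one attempt and no reset: what is moved stays moved. The work goes in short steps, Python scripts to look and compute and a tool call to move; the robot and the scene stay as the last step left them, time stands still between calls to the robot, and variables do not carry over. Pictures are saved under pics/ and viewed, at most 10 in all, crops included, and the job is handed in when it is done.

Besides the shell and the picture viewer there is one more tool, called after "Emit:" as a command line: name --pt "numbers of a row" for each row, then --argument value for the rest. send_rows: Moves the arm, as the interface text tells. Its arguments: {"type":"object","properties":{"moves":{"type":"array","items":{"type":"array","items":{"type":"number"}}},"grip":{"type":"number"},"grip_force":{"type":"number"}},"required":["moves"]}

```bash
mkdir -p pics; python3 - <<'E'
from cell import sense,cams,ctrl
import cv2,numpy as np,pickle
s=sense();print(s['time_s'],s['position'],np.round(s['tool_rot'],3).tolist(),s['gripper_width'],ctrl.hold_point_z)
d={}
for n in('top','side'):
    d[n]=cams.get_image(n);cv2.imwrite(f'pics/{n}0.png',d[n]['frame'])
    R=cv2.Rodrigues(np.array(d[n]['rvec'],float))[0];print(n,-R.T@np.array(d[n]['tvec']).ravel(),R[2],d[n]['camera_matrix'])
pickle.dump(d,open('im0.pkl','wb'))
E
```

```text
0.0 [ 0.1729568  -0.49537238  0.23045982] [[0.944, 0.33, -0.0], [0.33, -0.944, 0.002], [0.0, -0.002, -1.0]] 0.9968502010042879 0.0187
top [ 0.39565682 -0.07642413  1.49479138] [ 0.11344649  0.01446864 -0.99343875] [[490.43197466   0.         275.52395926]
 [  0.         490.43197466 214.64146735]
 [  0.           0.           1.        ]]
side [0.0175323  0.65456102 0.559208  ] [ 0.53783026 -0.70312365 -0.46514057] [[432.24541815   0.         273.32278979]
 [  0.         432.24541815 212.42630676]
 [  0.           0.           1.        ]]
```

View pics/top0.png

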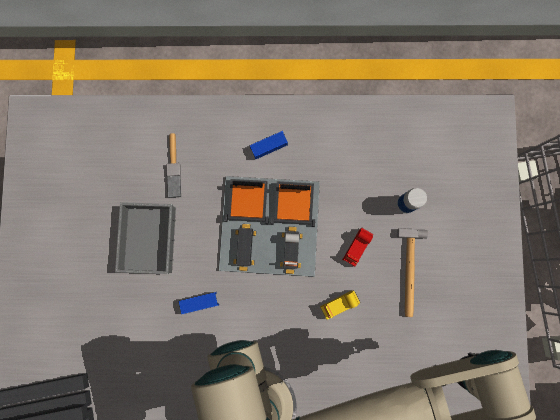

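View pics/side0.png

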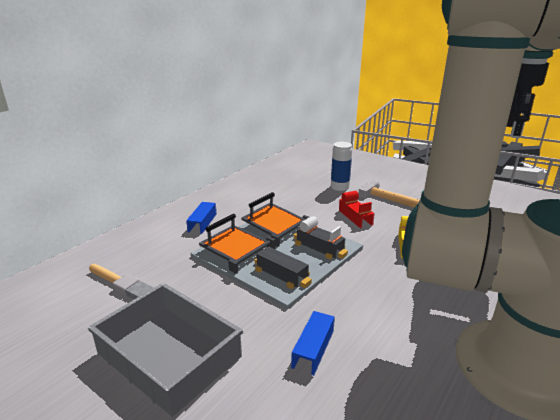

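Top view: the finished bracket is in the right nest (291,248) with a bright tube and plate, and the bare channel is in the left nest (243,247). The tote is at (145,238) and the can at (412,200). Look-alikes for the bracket are red (357,247) and yellow (340,304). Blue channels (268,145) and (197,302) resemble the bare one. I choose the dark one at (291,248) and will check it in a close crop.

```bash
cat > h.py <<'E'
import numpy as np,cv2,pickle
def cam(im):
    R=cv2.Rodrigues(np.array(im['rvec'],float))[0];t=np.array(im['tvec'],float).ravel();return np.array(im['camera_matrix']),R,t
def ray(im,p):
    K,R,t=cam(im);return -R.T@t,R.T@np.linalg.inv(K)@np.array([p[0],p[1],1.])
def onz(im,p,z):
    o,d=ray(im,p);return o+d*(z-o[2])/d[2]
def tri(a,p,b,q):
    o,d=ray(a,p);O,D=ray(b,q);s=np.linalg.lstsq(np.c_[d,-D],O-o,rcond=None)[0]
    x,y=o+d*s[0],O+D*s[1];return (x+y)/2,np.linalg.norm(x-y)
def proj(im,X):
    K,R,t=cam(im);q=K@(R@np.asarray(X,float)+t);return q[:2]/q[2]
E
python3 - <<'E'
from h import *
d=pickle.load(open('im0.pkl','rb'))
t=d['top']['frame'][170:285,210:330];s=d['side']['frame'][180:305,185:370]
a=cv2.resize(t,None,fx=4,fy=4,interpolation=2);b=cv2.resize(s,None,fx=4,fy=4,interpolation=2)
cv2.imwrite('pics/cropt.png',a);cv2.imwrite('pics/crops.png',b)
# orange screens & tote
for n in('top','side'):
    h=cv2.cvtColor(d[n]['frame'],cv2.COLOR_BGR2HSV)
    m=cv2.inRange(h,(4,200,120),(12,255,255))
    for c in cv2.findContours(m,0,2)[0]:
        if cv2.contourArea(c)>200: print(n,np.round(cv2.boxPoints(cv2.minAreaRect(c))).tolist(),cv2.contourArea(c))
E
```

```text
top [[277.0, 218.0], [279.0, 185.0], [310.0, 187.0], [308.0, 220.0]] 807.5
top [[230.0, 215.0], [232.0, 182.0], [264.0, 184.0], [262.0, 217.0]] 835.5
```

View pics/cropt.png

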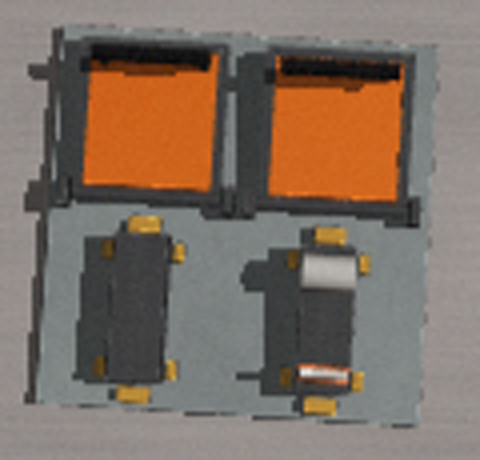

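View pics/crops.png

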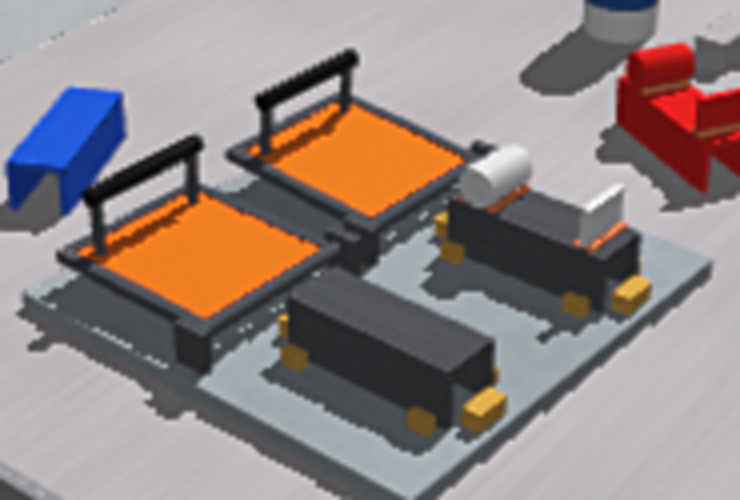

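Crops confirm it. The right nest holds the dark channel with bright tube (far end) and plate (near end), top crop (328,320). The left nest holds the bare channel (138,308). Both screens lie nearly flat, with handle bars at (150,55) and (340,68).

```bash
python3 - <<'E'
from h import *
d=pickle.load(open('im0.pkl','rb'));T,S=d['top'],d['side']
t=lambda x,y:(210+x/4-.375,170+y/4-.375); s=lambda x,y:(185+x/4-.375,180+y/4-.375)
P=lambda n,r:print(n,np.round(r[0],4),round(r[1],4))
P('L h +y',tri(T,t(92,53),S,s(95,193))); P('L h -y',tri(T,t(210,60),S,s(197,145)))
P('R h +y',tri(T,t(282,68),S,s(262,102))); P('R h -y',tri(T,t(397,75),S,s(352,58)))
# plate
c=[onz(T,t(*p),.012) for p in((62,27),(437,45),(420,427),(28,402))]
print(np.round(c,4)); print([round(np.linalg.norm(c[i]-c[i-1]),4) for i in range(4)])
# plate corners triangulated: near-left & far-left & near right (side view)
P('plate near-right',tri(T,t(420,427),S,s(712,262)))
P('plate far-left',tri(T,t(62,27),S,s(25,292)))
# channel tops
P('raw top near+y',tri(T,t(107,380),S,s(447,377)));P('raw top far +y',tri(T,t(115,234),S,s(288,298)))
P('raw top near -y',tri(T,t(160,381),S,s(495,346)));P('raw far -y',tri(T,t(168,237),S,s(338,270)))
P('weld top near+y',tri(T,t(297,392),S,s(603,262)));P('tube +y end top',tri(T,t(303,268),S,s(480,178)))
P('plate(+y top)',tri(T,t(300,374),S,s(583,218)));P('plate(-y top)',tri(T,t(350,375),S,s(624,187)))
# tote: dark grey mask
f=T['frame']; print('tote rim:')
g=cv2.cvtColor(f,cv2.COLOR_BGR2GRAY); m=((g<112).astype(np.uint8))*255; m[:195]=0;m[285:]=0;m[:,:100]=0;m[:,185:]=0
m=cv2.morphologyEx(m,cv2.MORPH_CLOSE,np.ones((7,7)))
k=max(cv2.findContours(m,0,2)[0],key=cv2.contourArea);b=cv2.boxPoints(cv2.minAreaRect(k));print(b.round(1).tolist())
q=np.array([onz(T,p,.06) for p in b]);print(q.round(4),q.mean(0),[np.linalg.norm(q[i]-q[i-1]).round(4) for i in range(4)])
a=cv2.resize(f[190:290,100:200],None,fx=4,fy=4,interpolation=2);b2=cv2.resize(S['frame'][280:410,80:250],None,fx=3,fy=3,interpolation=2)
w=np.zeros((400,920,3),np.uint8);w[:400,:400]=a;w[:390,405:915]=b2;w=w[:, :800] if 0 else cv2.resize(w,None,fx=.86,fy=.86);cv2.imwrite('pics/tote.png',w)
E
```

```text
L h +y [0.6507 0.0702 0.0753] 0.0017
L h -y [ 0.648  -0.0152  0.0698] 0.0018
R h +y [ 0.6408 -0.0682  0.0793] 0.0024
R h -y [ 0.6356 -0.1524  0.0787] 0.0016
[[ 0.683   0.1007  0.012 ]
 [ 0.6695 -0.1872  0.012 ]
 [ 0.3791 -0.1729  0.012 ]
 [ 0.3964  0.1217  0.012 ]]
[np.float64(0.2873), np.float64(0.2882), np.float64(0.2907), np.float64(0.2951)]
plate near-right [ 0.3804 -0.1726  0.0078] 0.0029
plate far-left [0.6828 0.1007 0.0122] 0.0002
raw top near+y [0.4137 0.06   0.0442] 0.0023
raw top far +y [0.5211 0.0552 0.0471] 0.0017
raw top near -y [0.4121 0.0204 0.0418] 0.0002
raw far -y [0.5186 0.0155 0.0458] 0.0004
weld top near+y [ 0.4052 -0.0803  0.045 ] 0.0014
tube +y end top [ 0.4934 -0.0852  0.0673] 0.0021
plate(+y top) [ 0.419  -0.0818  0.0678] 0.0037
plate(-y top) [ 0.4166 -0.1188  0.0717] 0.0004
tote rim:
[[106.5999984741211, 272.0], [109.80000305175781, 202.1999969482422], [175.6999969482422, 205.1999969482422], [172.5, 275.0]]
[[0.3894 0.4369 0.06  ]
 [0.5952 0.4365 0.06  ]
 [0.5868 0.2402 0.06  ]
 [0.3817 0.2437 0.06  ]] [0.48829857 0.33932096 0.06      ] [np.float64(0.1933), np.float64(0.2058), np.float64(0.1965), np.float64(0.2051)]
```

View pics/tote.png

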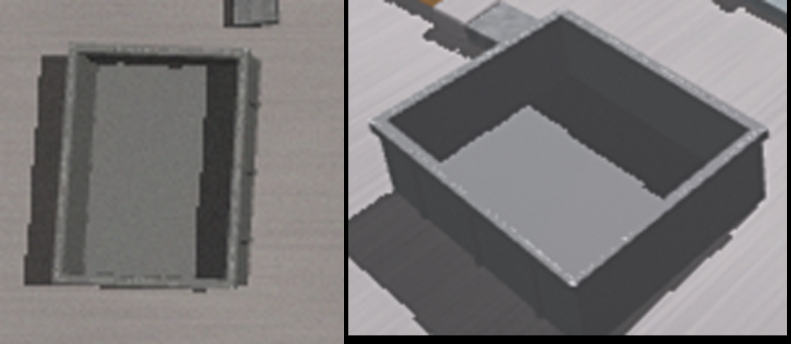

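The tote crop shows its rim corners at about (72,43), (252,52), (235,288), (54,280). The dark strip left of it is a shadow, so I'll use the rim corners themselves in both views.

```bash
python3 - <<'E'
from h import *
d=pickle.load(open('im0.pkl','rb'));T,S=d['top'],d['side']
t=lambda x,y:(100+x/3.44-.4,190+y/3.44-.4); s=lambda x,y:((x/.86-405)/3+80-.3,280+y/.86/3-.3)
c=np.array([onz(T,t(*p),.06) for p in((72,43),(252,52),(235,288),(54,280))]);print(c.round(4),c.mean(0),[np.linalg.norm(c[i]-c[i-1]).round(4) for i in range(4)])
for n,a,b in(('far+y',(72,43),(375,125)),('far-y',(252,52),(562,12)),('near-y',(235,288),(765,132)),('near+y',(54,280),(573,285))):
    r=tri(T,t(*a),S,s(*b));print(n,r[0].round(4),r[1].round(4))
E
```

```text
[[0.5955 0.4045 0.06  ]
 [0.5881 0.2486 0.06  ]
 [0.3864 0.2573 0.06  ]
 [0.3924 0.4116 0.06  ]] [0.49063357 0.3304993  0.06      ] [np.float64(0.2032), np.float64(0.1561), np.float64(0.2019), np.float64(0.1544)]
far+y [0.5957 0.4054 0.0557] 0.0015
far-y [0.5907 0.2517 0.0544] 0.0049
near-y [0.3873 0.2588 0.0563] 0.0023
near+y [0.3927 0.4123 0.0587] 0.0007
```

Emit:
send_rows --pt "0 0 0 0.13" --pt "0 0 0 0.13" --pt "0 0 0 0.126" --grip 1

```text
time_s: 0.48
position: [0.173, -0.4955, 0.2308]
tool_rot: [[0.999, -0.054, -0.0], [-0.054, -0.999, 0.001], [-0.0, -0.001, -1.0]]
ft_force: [-0.9, -0.1, -0.1]
gripper_width: 0.998
grip_force: 0.0
```

Emit:
send_rows --pt "0.0293 -0.0453 0 0" --pt "0.0293 -0.0453 0 0" --pt "0.0293 -0.0453 0 0" --pt "0.0293 -0.0453 0 0" --pt "0.0293 -0.0453 0 0" --pt "0.0293 -0.0453 0 0" --pt "0.0293 -0.0453 0 0" --pt "0.0293 -0.0453 0 0" --pt "0.0293 -0.0453 0.02 0" --pt "0 0 0.03 0" --pt "0 0 0 0" --pt "0 0 0 0"

```text
time_s: 1.98
position: [0.457, -0.1023, 0.1824]
tool_rot: [[0.999, -0.051, 0.001], [-0.051, -0.999, -0.0], [0.001, 0.0, -1.0]]
ft_force: [0.7, 0.1, 0.1]
gripper_width: 1.004
grip_force: 0.0
```

```bash
python3 - <<'E'
from cell import sense,cams
import cv2,numpy as np,pickle
s=sense();im=cams.get_image('wrist');pickle.dump((s,im),open('w1.pkl','wb'));cv2.imwrite('pics/w1.png',im['frame'])
print(s['position'],s['joint_positions'],im['camera_matrix'],np.round(im['tool_from_camera'],4))
E
```

```text
[ 0.45698138 -0.10227021  0.18238016] [-2.98969323e-01 -9.06551350e-02  1.63907465e+00 -1.29782977e-04
  1.59202498e+00  1.32290570e+00] [[325.1922621    0.         279.04340828]
 [  0.         325.1922621  203.50859417]
 [  0.           0.           1.        ]] [[-7.000e-04 -9.543e-01 -2.990e-01  7.700e-02]
 [ 1.000e+00 -8.000e-04  3.000e-04 -1.000e-04]
 [-5.000e-04 -2.990e-01  9.543e-01 -1.425e-01]
 [ 0.000e+00  0.000e+00  0.000e+00  1.000e+00]]
```

View pics/w1.png

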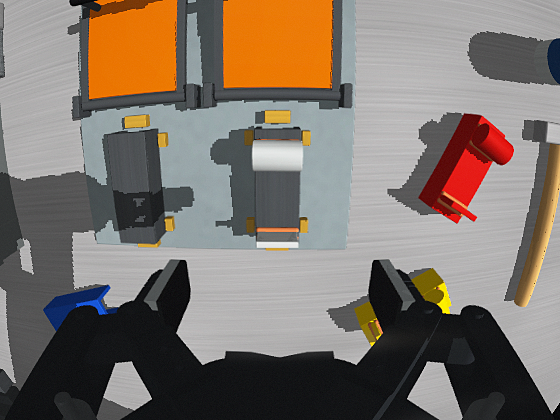

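The wrist view shows the bracket at column 278, aligned with the gripper axis: tube (278,155), plate (278,245). I'll cast rays to check its position along x.

```bash
cat >> h.py <<'E'
def wray(s,im,p):
    K=im['camera_matrix'];v=np.array([(p[0]-K[0,2])/K[0,0],(p[1]-K[1,2])/K[1,1]]);r=np.hypot(*v)
    d=np.r_[v/max(r,1e-9)*np.sin(r),np.cos(r)];M=np.array(im['tool_from_camera']);R=np.array(s['tool_rot'])
    return np.array(s['position'])+R@M[:3,3],R@M[:3,:3]@d
def wonz(s,im,p,z):
    o,d=wray(s,im,p);return o+d*(z-o[2])/d[2]
E
python3 - <<'E'
from h import *
s,im=pickle.load(open('w1.pkl','rb'))
for n,p,z in(('tube -y far silh',(278,140),.065),('tube near silh',(278,171),.061),('far stop top',(277,117),.024),('chan far-right corner top',(300,130),.048),('plate top',(278,246),.074),('side blk +x r',(306,137),.022),('side blk -x r',(304,226),.022),('chan L',(257,200),.048),('chan R',(299,200),.048),('hinge pin L',(135,100),.03)):
    print(n,wonz(s,im,p,z).round(4))
E
```

```text
tube -y far silh [ 0.5058 -0.1039  0.065 ]
tube near silh [ 0.4797 -0.1026  0.061 ]
far stop top [ 0.5229 -0.1038  0.024 ]
chan far-right corner top [ 0.5117 -0.1229  0.048 ]
plate top [ 0.4179 -0.0993  0.074 ]
side blk +x r [ 0.5028 -0.1298  0.022 ]
side blk -x r [ 0.4145 -0.1251  0.022 ]
chan L [ 0.4517 -0.0823  0.048 ]
chan R [ 0.4498 -0.1197  0.048 ]
hinge pin L [0.552 0.03  0.03 ]
```

The measurements agree: bracket centre is about (0.458, -0.102), top z as expected. Descending.

Emit:
send_rows --pt "0.0015 0 0.03 0" --pt "0 0 0.03 0" --pt "0 0 0.03 0" --pt "0 0 0.03 0" --pt "0 0 0.02 0" --pt "0 0 0.015 0" --pt "0 0 0.005 0" --pt "0 0 0 0" --pt "0 0 0 0"

```text
time_s: 3.15
position: [0.459, -0.1021, 0.0222]
tool_rot: [[0.999, -0.05, 0.002], [-0.05, -0.999, -0.001], [0.002, 0.0, -1.0]]
ft_force: [-0.7, 0.5, 0.4]
gripper_width: 0.999
grip_force: 0.0
```

Emit:
send_rows --pt "0 0 0 0" --pt "0 0 0 0" --pt "0 0 0 0" --pt "0 0 0 0" --pt "0 0 0 0" --pt "0 0 0 0" --pt "0 0 0 0" --pt "0 0 0 0" --grip 0 --grip_force 70

```text
time_s: 4.15
position: [0.4587, -0.1018, 0.0218]
tool_rot: [[0.999, -0.05, 0.001], [-0.05, -0.999, -0.0], [0.001, 0.0, -1.0]]
ft_force: [-0.2, 1.2, 5.3]
gripper_width: 0.455
grip_force: 72.1
```

Emit:
send_rows --pt "0 0 -0.005 0" --pt "0 0 -0.015 0" --pt "0 0 -0.025 0" --pt "0 0 -0.03 0" --pt "0 0 -0.035 0" --pt "0 0 -0.035 0" --pt "0 0 -0.02 0" --pt "0 0 0 0" --pt "0 0 0 0"

```text
time_s: 5.28
position: [0.4578, -0.1017, 0.1852]
tool_rot: [[0.999, -0.05, -0.002], [-0.05, -0.999, 0.0], [-0.002, -0.0, -1.0]]
ft_force: [0.3, 1.0, -3.9]
gripper_width: 0.453
grip_force: 71.3
```

Emit:
send_rows --pt "0.001 -0.02 0 0" --pt "0.001 -0.034 0 0" --pt "0.001 -0.04 0 0" --pt "0.001 -0.04 0 0" --pt "0.001 -0.04 0 0" --pt "0.001 -0.04 0 0" --pt "0.001 -0.04 0 0" --pt "0.001 -0.04 0 0" --pt "0.001 -0.04 0 0" --pt "0.001 -0.04 0 0" --pt "0.001 -0.035 0 0" --pt "0 -0.025 0 0" --pt "0 0 0 0" --pt "0 0 0 0"

```text
time_s: 7.02
position: [0.4908, 0.3304, 0.185]
tool_rot: [[0.999, -0.05, -0.002], [-0.05, -0.999, -0.002], [-0.002, 0.002, -1.0]]
ft_force: [-0.4, -0.7, -3.8]
gripper_width: 0.45
grip_force: 71.4
```

```bash
python3 - <<'E'
from cell import sense,cams
import cv2,numpy as np
s=sense();print(s['position'],s['joint_positions'][5],s['ft_force'],s['gripper_width'])
a=cams.get_image('wrist')['frame'];b=cams.get_image('side')['frame']
cv2.imwrite('pics/m2.png',np.hstack([cv2.resize(a,(400,300)),cv2.resize(b,(400,300))]))
E
```

```text
[0.49078313 0.3304122  0.1850014 ] 2.1514113248356677 [-0.40361965 -0.67497045 -3.76208336] 0.4504968403746357
```

View pics/m2.png

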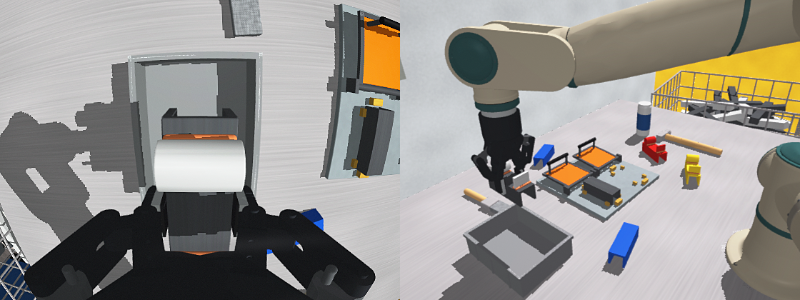

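The bracket is held level, tube forward, and centred over the tote (wrist view: tote x 130–262, tube 200,165). The right nest is empty and the bare channel is still in place. Lowering.

Emit:
send_rows --pt "0 0 0.03 0.0" --pt "0 0 0.03 0" --pt "0 0 0.03 0" --pt "0 0 0.03 0" --pt "0 0 0.02 0" --pt "0 0 0.015 0" --pt "0 0 0.01 0" --pt "0 0 0.003 0" --pt "0 0 0 0" --pt "0 0 0 0"

```text
time_s: 8.38
position: [0.4915, 0.3314, 0.0191]
tool_rot: [[0.999, -0.05, 0.001], [-0.05, -0.999, 0.001], [0.001, -0.001, -1.0]]
ft_force: [-0.2, -0.3, -2.8]
gripper_width: 0.453
grip_force: 71.5
```

Emit:
send_rows --pt "0 0 0.001 0" --pt "0 0 0 0" --pt "0 0 0 0"

```text
time_s: 8.75
position: [0.4911, 0.3311, 0.0173]
tool_rot: [[0.999, -0.05, 0.0], [-0.05, -0.999, -0.0], [0.0, 0.0, -1.0]]
ft_force: [-0.0, -0.9, -3.8]
gripper_width: 0.455
grip_force: 71.5
```

Emit:
send_rows --pt "0 0 0.001 0" --pt "0 0 0.0005 0" --pt "0 0 0.0005 0" --pt "0 0 0 0" --pt "0 0 0 0"

```text
time_s: 9.38
position: [0.4911, 0.3311, 0.0153]
tool_rot: [[0.999, -0.05, 0.0], [-0.05, -0.999, -0.0], [0.0, 0.0, -1.0]]
ft_force: [0.1, 0.1, -3.9]
gripper_width: 0.456
grip_force: 71.5
```

Emit:
send_rows --pt "0 0 0.001 0" --pt "0 0 0 0" --pt "0 0 0 0"

```text
time_s: 9.75
position: [0.4913, 0.3312, 0.0149]
tool_rot: [[0.999, -0.05, 0.0], [-0.05, -0.999, 0.0], [0.0, -0.0, -1.0]]
ft_force: [-2.2, -1.2, 3.3]
gripper_width: 0.456
grip_force: 72.1
```

Contact with the floor: z 0.0149 against an expected 0.0148. Releasing with a partial opening, then retreating.

Emit:
send_rows --pt "0 0 0 0" --pt "0 0 0 0" --pt "0 0 0 0" --pt "0 0 0 0" --pt "0 0 0 0" --grip 0.75

```text
time_s: 10.38
position: [0.4911, 0.3311, 0.0143]
tool_rot: [[0.999, -0.05, 0.0], [-0.05, -0.999, -0.0], [0.0, 0.0, -1.0]]
ft_force: [0.4, -0.2, -0.7]
gripper_width: 0.751
grip_force: 0.0
```

Emit:
send_rows --pt "0 0 -0.01 0" --pt "0 0 -0.02 0" --pt "0 0 -0.03 0" --pt "0 0 -0.04 0" --pt "0 0 -0.04 0" --pt "0 0 -0.03 0" --pt "0 0 0 0"

```text
time_s: 11.25
position: [0.4923, 0.3318, 0.1892]
tool_rot: [[0.999, -0.05, 0.007], [-0.05, -0.999, 0.004], [0.007, -0.004, -1.0]]
ft_force: [-0.3, -1.2, 0.1]
gripper_width: 0.746
grip_force: 0.0
```

Emit:
send_rows --pt "0.0215 0.037 0 0" --pt "0.0215 0.037 0 0" --pt "0.0215 0.037 0 0" --pt "0.0215 0.037 0 0" --pt "0.0215 0.037 0 0" --pt "0.0215 0.037 0 0" --pt "0.0215 0.037 0 0" --pt "0.0215 0.037 0 0" --pt "0 0 0 -0.157" --pt "0 0 0 -0.157" --pt "0 0 0 -0.157" --pt "0 0 0 -0.157" --pt "0 0 0 -0.157" --pt "0 0 0 -0.157" --pt "0 0 0 -0.157" --pt "0 0 0 -0.157" --pt "0 0 0 -0.157" --pt "0 0 0 -0.157" --pt "0 0 0 0"

```text
time_s: 13.62
position: [0.6477, 0.0268, 0.1836]
tool_rot: [[0.052, 0.999, -0.001], [0.999, -0.052, -0.0], [-0.0, -0.001, -1.0]]
ft_force: [0.5, -0.6, 0.3]
gripper_width: 0.749
grip_force: 0.0
```

```bash
python3 - <<'E'
from cell import sense,cams
import cv2,numpy as np,pickle
s=sense();im=cams.get_image('wrist');b=cams.get_image('side');t=cams.get_image('top');pickle.dump((s,im,b,t),open('w2.pkl','wb'))
print(s['position'],s['joint_positions'].round(3) if hasattr(s['joint_positions'],'round') else s['joint_positions'])
h=np.zeros((560,800,3),np.uint8);h[:300,:400]=cv2.resize(b['frame'],(400,300));h[:300,400:]=cv2.resize(t['frame'][185:290,90:230],(400,300));h[300:,:347]=cv2.resize(im['frame'],(347,260))
h[300:,350:800]=cv2.resize(b['frame'][180:330,80:340],(450,260))
cv2.imwrite('pics/m3.png',h)
E
```

```text
[0.64767252 0.02684575 0.18359882] [-0.015  0.421  1.067 -0.     1.655  0.037]
```

View pics/m3.png

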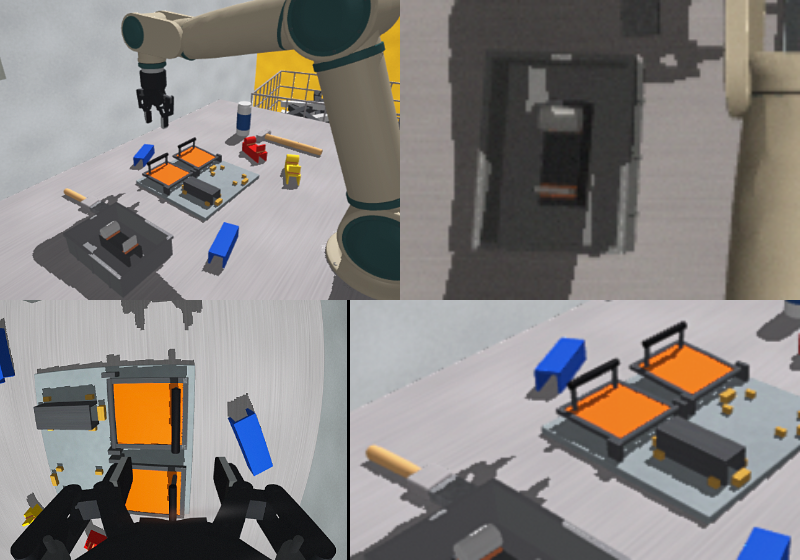

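The bracket stands upright, centred in the tote. In the wrist view the left (upper) screen is next to the bare channel, with its bar at (176,388)–(178,452). Measuring the bar by ray.

```bash
python3 - <<'E'
from h import *
s,im,b,t=pickle.load(open('w2.pkl','rb'))
f=im['frame'];g=f.max(2);m=((g<45)*255).astype(np.uint8);m[:120]=0;m[265:]=0;m[:,:265]=0;m[:,310:]=0
for c in cv2.findContours(m,0,2)[0]:
    if cv2.contourArea(c)>150:
        q=cv2.boxPoints(cv2.minAreaRect(c));print(q.round().tolist());print(np.array([wonz(s,im,p,.0725) for p in q]).round(4).tolist(), wonz(s,im,q.mean(0),.0725).round(4))
        # second view: side bar centre -> triangulate
        o,d=wray(s,im,q.mean(0))
        for p in [((95+197)/8+185-.4,(193+145)/8+180-.4)]:
            O,D=ray(b,p);k=np.linalg.lstsq(np.c_[d,-D],O-o,rcond=None)[0];print('tri',(o+d*k[0]).round(4),(O+D*k[1]).round(4))
E
```

```text
[[277.0, 141.0], [290.0, 141.0], [290.0, 247.0], [277.0, 247.0]]
[[0.649, 0.0749, 0.0725], [0.6592, 0.0744, 0.0725], [0.6553, -0.0158, 0.0725], [0.6441, -0.0152, 0.0725]] [0.652  0.0317 0.0725]
tri [0.652  0.0314 0.0716] [0.6497 0.0285 0.0724]
```

Emit:
send_rows --pt "0.003 0.003 0.02 0" --pt "0 0 0.03 0" --pt "0 0 0.03 0" --pt "0 0 0.025 0" --pt "0 0 0.015 0" --pt "0 0 0.01 0" --pt "0 0 0 0" --pt "0 0 0 0"

```text
time_s: 14.78
position: [0.6518, 0.0297, 0.0554]
tool_rot: [[0.051, 0.999, 0.002], [0.999, -0.051, -0.0], [0.0, 0.002, -1.0]]
ft_force: [-0.7, -1.1, 0.3]
gripper_width: 0.745
grip_force: 0.0
```

Emit:
send_rows --pt "0 0 0 0" --pt "0 0 0 0" --pt "0 0 0 0" --pt "0 0 0 0" --pt "0 0 0 0" --pt "0 0 0 0" --pt "0 0 0 0" --pt "0 0 0 0" --grip 0 --grip_force 25

```text
time_s: 15.78
position: [0.6513, 0.0297, 0.0545]
tool_rot: [[0.051, 0.999, 0.0], [0.999, -0.051, -0.0], [-0.0, 0.0, -1.0]]
ft_force: [-1.1, -0.4, 2.9]
gripper_width: 0.132
grip_force: 24.5
```

Emit:
send_rows --pt "0 -0.0019 -0.0043 0" --pt "0 -0.002 -0.0043 0" --pt "0 -0.0023 -0.0041 0" --pt "0 -0.0023 -0.0041 0" --pt "0 -0.0026 -0.0039 0" --pt "0 -0.0027 -0.0039 0" --pt "0 0 0 0" --grip_force 60

```text
time_s: 16.65
position: [0.6383, 0.0304, 0.0788]
tool_rot: [[0.051, 0.999, 0.003], [0.999, -0.051, -0.0], [0.0, 0.003, -1.0]]
ft_force: [5.1, -0.6, -2.5]
gripper_width: 0.117
grip_force: 59.2
```

Emit:
send_rows --pt "0 -0.003 -0.0036 0" --pt "0 -0.003 -0.0036 0" --pt "0 -0.0033 -0.0034 0" --pt "0 -0.0033 -0.0034 0" --pt "0 -0.0035 -0.0031 0" --pt "0 -0.0036 -0.0031 0" --pt "0 -0.0038 -0.0027 0" --pt "0 -0.0038 -0.0027 0" --pt "0 -0.004 -0.0024 0" --pt "0 -0.004 -0.0024 0" --pt "0 -0.0042 -0.002 0" --pt "0 -0.0042 -0.002 0" --pt "0 0 0 0" --pt "0 0 0 0"

```text
time_s: 18.4
position: [0.5961, 0.0328, 0.1156]
tool_rot: [[0.051, 0.999, 0.008], [0.999, -0.051, 0.0], [0.001, 0.008, -1.0]]
ft_force: [6.1, -0.0, 5.1]
gripper_width: 0.113
grip_force: 59.5
```

```bash
python3 - <<'E'
from cell import sense,cams
import cv2,numpy as np,pickle
s=sense();b=cams.get_image('side');pickle.dump((s,b),open('w3.pkl','wb'))
print(s['position'])
cv2.imwrite('pics/m4.png',cv2.resize(b['frame'][150:300,180:380],(800,600),interpolation=2))
E
```

```text
[0.59610222 0.03279066 0.11560747]
```

View pics/m4.png

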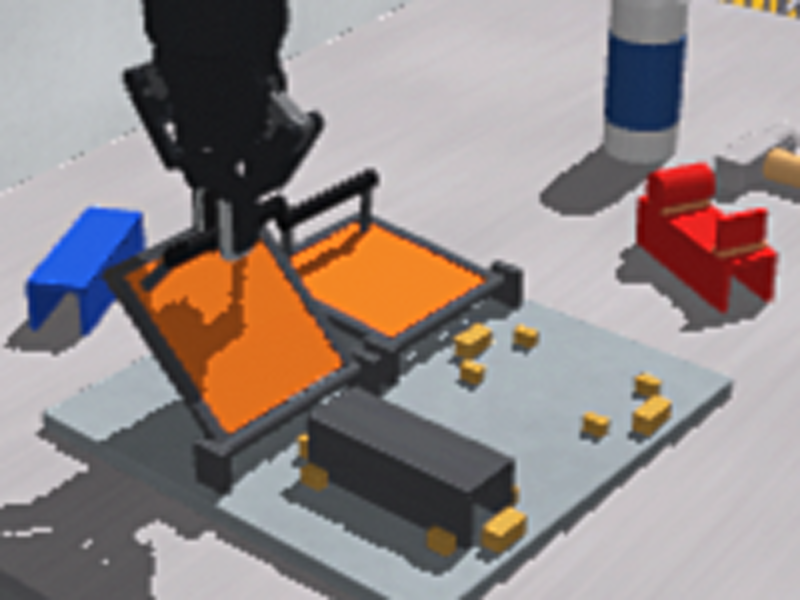

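The left screen is up near 45°, gripper on its bar at (230,240), and the right screen and bare channel are untouched. Releasing with a small opening and rising.

Emit:
send_rows --pt "0 0 0 0" --pt "0 0 0 0" --pt "0 0 0 0" --pt "0 0 -0.005 0" --pt "0 0 -0.02 0" --pt "0 0 -0.03 0" --pt "0 0 -0.04 0" --pt "0 0 -0.04 0" --pt "0 0 0 0" --grip 0.35

```text
time_s: 19.58
position: [0.595, 0.0326, 0.253]
tool_rot: [[0.051, 0.999, 0.008], [0.999, -0.051, -0.0], [0.0, 0.008, -1.0]]
ft_force: [0.8, -0.1, 0.2]
gripper_width: 0.35
grip_force: 0.0
```

Emit:
send_rows --pt "0 -0.03 0 0" --pt "0 -0.05 0 0" --pt "0 -0.05 0 0" --pt "0 -0.05 0 0" --pt "0 -0.03 0 0" --pt "-0.03 0 0 0" --pt "-0.04 0 0 0" --pt "-0.05 0 0 0" --pt "-0.05 0 0 0" --pt "-0.05 0 0 0" --pt "-0.05 0 0 0" --pt "-0.03 0 0 0" --pt "0 0 0 0" --pt "0 0 0 0"

```text
time_s: 21.32
position: [0.3686, -0.2556, 0.2477]
tool_rot: [[0.051, 0.999, -0.001], [0.999, -0.051, 0.001], [0.001, -0.001, -1.0]]
ft_force: [-0.5, 0.3, -0.8]
gripper_width: 0.353
grip_force: 0.0
```

```bash
python3 - <<'E'
from cell import sense,cams
import cv2,numpy as np,pickle
s=sense();b=cams.get_image('side');t=cams.get_image('top');pickle.dump((b,t),open('w4.pkl','wb'))
print(s['position'],s['ft_force'])
h=np.zeros((600,800,3),np.uint8);h[:,:400]=cv2.resize(b['frame'][180:300,195:275],(400,600),interpolation=2);h[:,400:]=cv2.resize(t['frame'][170:290,210:290],(400,600),interpolation=2)
cv2.imwrite('pics/m5.png',h)
E
```

```text
[ 0.36864052 -0.25564752  0.24773815] [-0.45898578  0.28216589 -0.78651541]
```

View pics/m5.png

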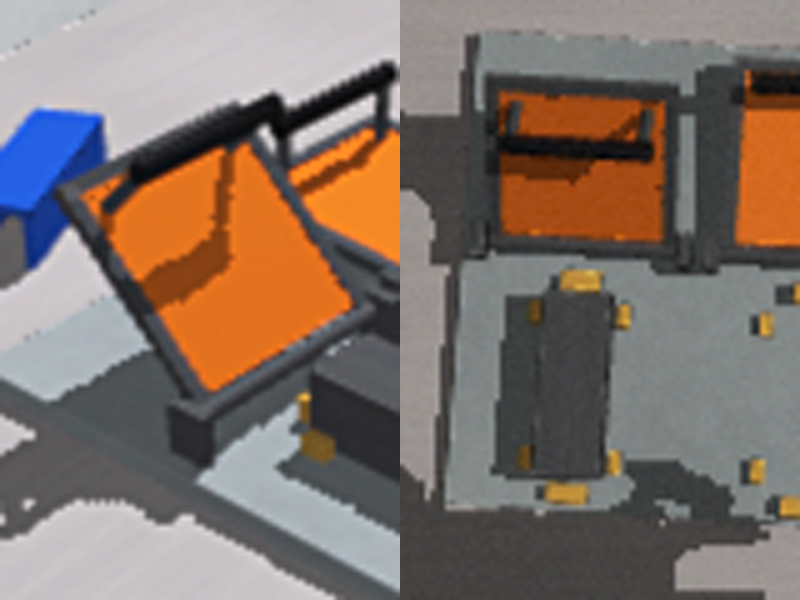

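The screen stays raised. Bar ends are at side (138,165) and (275,103), and top (500,146) and (652,153). The left frame edge runs side (62,192) to (200,393). Computing the angle.

```bash
python3 - <<'E'
from h import *
S,T=pickle.load(open('w4.pkl','rb'))
s=lambda x,y:(195+x/5-.4,180+y/5-.4);t=lambda x,y:(210+(x-400)/5-.4,170+y/5-.4)
for a,b in(((500,146),(138,165)),((652,153),(275,103)),((490,78),(62,192)),((675,92),(248,142))):
    r=tri(T,t(*a),S,s(*b));print(r[0].round(4),r[1].round(4))
org=np.array([.537,-.0346]);ex=np.array([.99875,-.05]);ey=np.array([.05,.99875])
for k in range(25,66,5):   # predicted bar ends vs observed pixels
    th=np.radians(k);x=.010+.1*np.cos(th)-.04*np.sin(th);z=.030+.1*np.sin(th)+.04*np.cos(th)
    o=[]
    for y in(.114,.026):
        w=np.r_[org+x*ex+y*ey,z];o+=[proj(S,w),proj(T,w)]
    print(k,np.concatenate(o).round(1))
print('obs',np.round([*s(138,165),*t(500,146),*s(275,103),*t(652,153)],1))
E
```

```text
[0.5968 0.0737 0.1322] 0.0029
[ 0.5933 -0.012   0.1288] 0.0022
[0.6385 0.0816 0.1094] 0.0002
[ 0.6302 -0.0264  0.0926] 0.0079
25 [213.2 218.8 229.8 189.4 241.1 204.8 260.5 191. ]
30 [215.3 217.3 229.4 191.5 243.3 203.3 260.2 193.1]
35 [217.5 216.1 229.1 193.9 245.6 202.1 260.  195.5]
40 [220.  215.3 228.7 196.4 248.1 201.2 259.7 198. ]
45 [222.6 214.8 228.3 199.2 250.8 200.6 259.5 200.8]
50 [225.4 214.6 228.  202.1 253.6 200.4 259.3 203.7]
55 [228.4 214.8 227.7 205.2 256.6 200.5 259.  206.8]
60 [231.5 215.4 227.4 208.4 259.7 200.9 258.8 210. ]
65 [234.7 216.4 227.1 211.6 262.8 201.7 258.6 213.3]
obs [222.2 212.6 229.6 198.8 249.6 200.2 260.  200.2]
```

Both views give 44–45°. The bracket is released on the tote floor and nothing touches the robot, so I'm handing in.

```bash
python3 -c "
from cell import ticket
print(ticket.job_done())"
```

```text
the job is handed in; nothing more can be done
None
```

I handed the job in at about 21 s of the 56 s allowed: the bracket is upright on the tote floor near its centre and the left screen is at about 45°. The bare channel, right screen, can, hammer and brush looked undisturbed in the images. The hand-in returned no verdict.

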